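Seat a rocker pedestal in the tilted locating fixture

TASK

Set the aluminium rocker-shaft pedestal flat on the tilted black plate with its red-dot corner towards the locating corner, a little uphill of the brass ball, and let go so that it slides down by itself against the side fence and the ball. Then push it past the sprung ball until it is fully home in the corner, press it firmly against the red end stop for a moment with about 20 N, and leave it there. Be gentle throughout: do not drop or ram it, never press it against the stop with more than 30 N, and leave everything else on the bench where it is.

Things in the scene. Friction and masses are not known exactly. Their poses are not given: they have to be found in the camera images.
- pedestal: Bare aluminium rocker pedestal, about 0.2 kg, flat on the 3 mm thick bench mat. Base 80 (x) by 56 (y) by 14 mm thick; on its middle an upright block, 26 (x) by 22 mm (y), from 14 to 50 mm above the underside, to grip. Origin: centre of the underside; z up. A red dot is painted near the base's (-x, -y) corner.
- red_dot (a point): The red dot (8 mm radius) on top of the pedestal's base, at (-29, -17, 14) mm in the pedestal's frame.
- corner (a point): Locating corner: lowest point of the tilted black slippery plate's top, where fence and end stop meet. z: plate normal, leaning 25 deg from vertical; x: uphill along the aluminium side fence (slope 19 deg); y: uphill along the red end stop (slope 14.5 deg). Plate: x 0 to 186, y 0 to 100 mm. Home: pedestal axes parallel to these, origin at (40, 28, 0) mm, red dot nearest the corner.
- fixture: Blue base, 210 x 150 x 18 mm, fixed to the bench; carries the plate, fence, stop and ball plunger. Origin: centre of its underside, z up. The plate's high corner is about 140 mm above the bench. The fence (in the corner frame x 0 to 184 mm, on the -y side) is 14 mm thick and 12 mm tall above the plate.
- end_stop: Red rigid end stop, 14 mm thick, 12 mm tall above the plate, its face at x = 0, y 4 to 54 mm of the corner frame (its own frame is the same).
- ball (a point): Centre of the 20 mm brass ball when fully out, at (20, 63, 9) mm in the corner frame: it pokes 3 mm into the pedestal's path, opposite the fence. Its yellow housing (x 6 to 34, y 64 to 90 mm, 14 mm tall) stands behind it.
- plunger (a joint): Travel of the ball into its housing, m: 0 out, 0.003 with the pedestal beside it. Preloaded 7 N. Gravity alone brings the pedestal only up to the ball (origin at x = about 67 mm in the corner frame); passing it takes a push of about 10 N low on the base, down along the fence, easing to a few N while the ball rides on its side, until the stop is met.
- piston: Bystander, not to be disturbed: aluminium piston, 68 mm across, 50 mm tall; origin at the centre of its underside.
- carburettor: Bystander, not to be disturbed: small carburettor body, square 56 x 50 mm flange with a round barrel, 42 mm to the barrel's top (50 mm with the brass stub); origin at the centre of its underside.
- rocker_shaft: Bystander, not to be disturbed: steel rocker shaft 200 mm long on a dark foot, 26 mm tall, in a grey tray; origin at the centre of its underside.
- wrench: Bystander, not to be disturbed: open-ended wrench lying on the bench, origin at the underside of its middle.
- bearing_ring: Bystander, not to be disturbed: steel bearing ring, 60 mm across, 14 mm tall; origin at the centre of its underside.
- socket: Bystander, not to be disturbed: upright steel socket, 26 mm across, 38 mm tall; origin at the centre of its underside.
- grease_jar: Bystander, not to be disturbed: white jar with a red cap, 60 mm across, 70 mm tall; origin at the centre of its underside.
Things that resemble listed ones, but are neither listed nor needed, are in the scene too. What is shaped like the pedestal but turquoise is not meant.

How it is judged (in metres and radians):
On the way, in this order (a step that is already met when the one before it is completed fails the run):
1. the pedestal, let go of, has slid down against the side fence and the brass ball, and rests there, flat on the plate (x of pedestal in the frame of corner between 0.058 and 0.076 m and y of pedestal in the frame of corner between 0.026 and 0.03 m and z of pedestal in the frame of corner between -0.002 and 0.002 m and angle between the z axis of pedestal and the z axis of corner, either way round below 0.05 rad and angle between the x axis of pedestal and the x axis of corner, either way round below 0.05 rad and distance between red_dot and corner below 0.06 m and contact force between pedestal and the fingers below 0.1 N and linear speed of pedestal below 0.01 m/s), for 0.2 s.
2. the pedestal is home in the corner and pressed against the end stop with at least 11 N (x of pedestal in the frame of corner between 0.038 and 0.042 m and y of pedestal in the frame of corner between 0.026 and 0.03 m and z of pedestal in the frame of corner between -0.002 and 0.002 m and angle between the z axis of pedestal and the z axis of corner, either way round below 0.05 rad and angle between the x axis of pedestal and the x axis of corner, either way round below 0.05 rad and distance between red_dot and corner below 0.06 m and contact force between pedestal and end_stop above 11 N), for 0.15 s.
At the end, for the whole second after the job is handed in: The pedestal lies still and untouched, flat on the plate, home in the locating corner with its red-dot corner in it: within 2 mm of the end stop, of the side fence and of the plate, and square to them within 0.05 rad (x of pedestal in the frame of corner between 0.038 and 0.042 m and y of pedestal in the frame of corner between 0.026 and 0.03 m and z of pedestal in the frame of corner between -0.002 and 0.002 m and angle between the z axis of pedestal and the z axis of corner, either way round below 0.05 rad and angle between the x axis of pedestal and the x axis of corner, either way round below 0.05 rad and distance between red_dot and corner below 0.06 m and contact force between pedestal and the fingers below 0.1 N and linear speed of pedestal below 0.01 m/s).
It fails at once if the pedestal is pressed against the end stop with more than 30 N (contact force between pedestal and end_stop above 30 N).
It fails at once if the pedestal is dropped or rammed on the fixture (over 70 N in all) (contact force between pedestal and fixture above 70 N).
It fails at once if something else on the bench is displaced by more than 20 mm (distance of any of piston, carburettor, rocker_shaft, wrench, bearing_ring, socket, grease_jar from where it was at the start of the episode above 0.02 m).
It also fails if it takes over 61 s, if anything falls off the work surface, if the arm or the gripper's body presses on something with over 40 N, if the wrist force passes 120 N, or if a joint passes its speed limit or range.

ROBOT

A 6-joint arm with a two-finger parallel gripper is mounted at the origin on the work surface. World frame = base frame: x ahead of the robot, y to its left, z up, the work surface at z = 0. Lengths are in mm, angles in rad, forces in N, time in s.
With the tool pointing down it reaches from about 400 to 925 mm from the base axis. Payload 12.5 kg.
Tool frame: the origin (TCP) lies between the finger pads; the fingertips stand 11 mm ahead of it and the grasp point (between the pads) lies 8 mm behind it (env.tip_extent is the distance from the TCP to the fingertips, in mm); x points along the fingers, z is the direction in which the jaws open and shut, and the axes are right-handed (so a half turn about x gives the same grasp; the last joint's range is limited). The gripper opens to 95 mm and grips with 3 to 60 N. Pads are 20 mm wide; open, the fingers measure 119 mm over their backs; the gripper's body (75 mm by 180 mm) begins 59 mm behind the grasp point.
Start: joints at [1.03, 0.491, 1.559, -0, 1.092, -0.106], TCP at [263.254, 566.871, 225.661] pointing down, gripper open.
Joint ranges: [-3.1, 3.1], [-0.84, 2.19], [0.05, 2.79], [-1.13, 4.28], [0.06, 2.93], [-2.69, 2.69]. Speed limits (rad/s): [2.22, 2.22, 2.79, 3.14, 3.14, 3.14].

INTERFACE

Orientations are given as [roll, pitch, yaw] about the fixed x, y, z axes, in that order (R = Rz(yaw) Ry(pitch) Rx(roll)).
In Python, from cell import status, imaging, env gives the robot as it stands. The module is installed in compiled form; this text tells all that it offers.
- The arm moves only by the tool apply_moves, never from a script. Its argument "increments" is a list of rows, each a list of 5 numbers: the closure, from 0 (fully open) to 1 (shut), then the shift along the tool's x, y, z in mm, then the turn about the tool's x in degrees. A call has 1 to 10 rows; each row shifts and turns the commanded pose from where the row before left it, along the tool's axes as they then stand; what a row does not reach is not made up. A row lasts 1/10 s, in which the tool goes at most 50 mm and 8.59 degrees, less where a joint would pass 70% of its speed; a pose out of reach is approached as far as the arm can. A call with a gripper value outside its range is refused whole. The fingers move at their own pace and stop on an object; the grip force is fixed at half the most. Time passes only in rows, so rows that do not move let the fingers close. It gives the time, the measured TCP pose, the force and the opening at its end, in the units of the state.
- status.state(): the state, without advancing time (a new reading comes with each control period).
- imaging.read_camera(name): name is "scene" or "top" or "wrist"; returns a dict with "pixels" (420x560x3 uint8, red, green, blue), "fovy" (degrees; the focal length in pixels is half the picture's height over the tangent of half this angle, whatever the lens; pixels are square), "cx", "cy" (the principal point, pixels), "distortion" ([k1, k2, p1, p2, k3] as OpenCV has them; the pictures are not rectified), "R" (3x3) and "t" (3): a world point X has camera coordinates R X + t. Camera axes: x right, y down, z forward; pixel columns grow to the right and rows downward; lengths in mm; the calibration is good to about 2 mm. A picture is of the moment at which its call begins. There is no depth.
- env.job_done(): hands the job in, once; it reports no verdict.
The state is a dict: "t": time; "joints": joint angles; "qvel": joint speeds; "tau": joint torques, N m; "eef_pos": TCP position; "tcp_rot": TCP orientation; "ft_force": force on the tool from outside, world axes, zero at the start; "moment": the same for the moment, N m; "opening": opening from 0.0 (shut) to 1.0 (fully open).
Only numpy, scipy, OpenCV 4.12 (cv2) and the standard library are available. Lean on these libraries where they do the work, as an engineer would, in place of code of your own. Each camera call takes 0.05 s, during which the arm holds its last target. There are 200 camera calls.

## Working session

There is one attempt and no reset: what is moved stays moved. The work goes in short steps, Python scripts to look and compute and a tool call to move; the robot and the scene stay as the last step left them, time stands still between calls to the robot, and variables do not carry over. Pictures are saved under pics/ and viewed, about 8 in all and at most 12, crops included, and the job is handed in when it is done.

Besides the shell and the picture viewer there is one more tool, called after "Request:" as name(argument=value, ...), one argument or row to a line, values as JSON. apply_moves: Moves the arm, as the interface text tells. Its arguments: {"type":"object","properties":{"increments":{"type":"array"}},"required":["increments"]}

```bash
mkdir -p pics; cat > h.py <<'E'
import numpy as np, cv2, json
from cell import status, imaging, env
def shot(name, fn=None):
    c=imaging.read_camera(name)
    if fn: cv2.imwrite('pics/'+fn, cv2.cvtColor(c['pixels'],cv2.COLOR_RGB2BGR))
    return c
def K(c):
    f=c['pixels'].shape[0]/2/np.tan(np.radians(c['fovy'])/2)
    return np.array([[f,0,c['cx']],[0,f,c['cy']],[0,0,1.]]), np.array(c['distortion'],float)
def ray(c,uv):
    k,d=K(c); p=cv2.undistortPoints(np.array(uv,float).reshape(-1,1,2),k,d).reshape(-1,2)
    D=np.c_[p,np.ones(len(p))]@np.array(c['R']); o=-np.array(c['R']).T@np.array(c['t'])
    return o,D/np.linalg.norm(D,axis=1,keepdims=True)
def onz(c,uv,z):
    o,D=ray(c,uv); return o+D*((z-o[2])/D[:,2])[:,None]
def proj(c,X):
    k,d=K(c); r,_=cv2.Rodrigues(np.array(c['R'],float))
    return cv2.projectPoints(np.array(X,float).reshape(-1,1,3),r,np.array(c['t'],float),k,d)[0].reshape(-1,2)
def tri(cs,uvs):
    A=np.zeros((3,3));b=np.zeros(3)
    for c,uv in zip(cs,uvs):
        o,D=ray(c,[uv]);P=np.eye(3)-np.outer(D[0],D[0]);A+=P;b+=P@o
    X=np.linalg.solve(A,b)
    return X,[np.linalg.norm(proj(c,[X])[0]-uv) for c,uv in zip(cs,uvs)]
E
python3 - <<'E'
from h import *
import pickle
cs={n:shot(n) for n in('scene','top')}
pickle.dump(cs,open('c0.pkl','wb'))
for n,c in cs.items():
    print(n,c['fovy'],c['cx'],c['cy'],c['distortion'],-np.array(c['R']).T@np.array(c['t']))
im=[cv2.cvtColor(cs[n]['pixels'],cv2.COLOR_RGB2BGR) for n in cs]
for n,i in zip(cs,im): cv2.imwrite(f'pics/{n}0.png',cv2.resize(i,(800,600),interpolation=cv2.INTER_CUBIC))
print(status.state(), env.tip_extent)
E
```

```text
scene 49.51224546938002 281.8987390255411 214.89424832114136 [0.02906865 0.         0.         0.         0.        ] [1362.69426619 -164.13395923  861.73805911]
top 48.09113627297026 279.03892520072986 210.2534078464001 [-0.12684993  0.          0.          0.          0.        ] [ 390.18071261   39.04157362 1437.61387869]
{'t': 0.1, 'joints': array([ 1.03041533e+00,  4.91512290e-01,  1.55937789e+00, -3.58866839e-05,
        1.09172186e+00, -1.05594826e-01]), 'qvel': array([-0.00038208, -0.00250916, -0.00046708,  0.00111017, -0.00124639,
       -0.00056555]), 'tau': array([ 1.55951377e-03, -6.13635278e+01, -2.58600819e+01,  6.93243253e-02,
        4.71354579e-02, -5.53045379e-05]), 'eef_pos': array([263.13831848, 566.68078791, 225.11575787]), 'tcp_rot': array([ 3.067212  ,  1.56977644, -2.0799466 ]), 'ft_force': array([-0.84660419, -0.38867164,  0.1123762 ]), 'moment': array([0.0685069 , 0.0150586 , 0.01341898]), 'opening': 1.0008795279751863} 11.0
```

View pics/scene0.png

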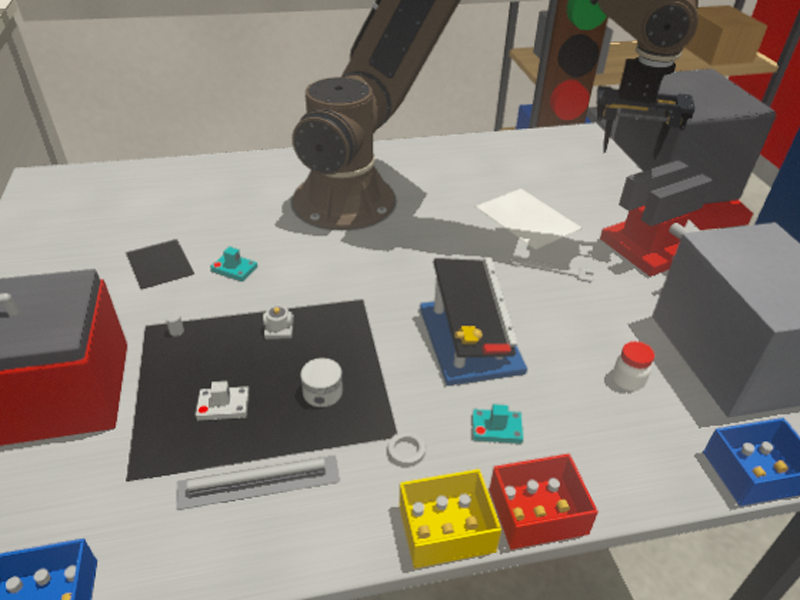

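View pics/top0.png

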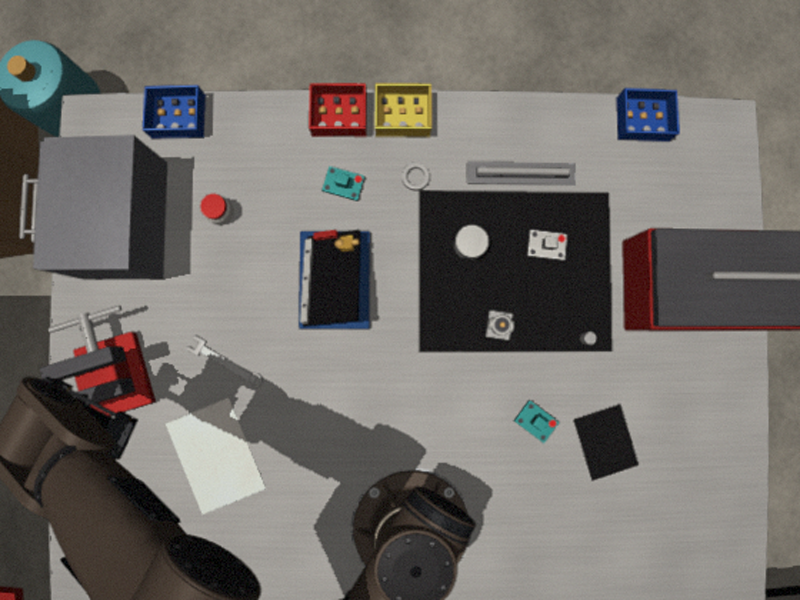

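Pedestal (silver, red dot) is at about (547,245) in the upscaled top view; the fixture is at about (335,280), with the red stop at its far end, the fence on the left and the ball on the right. Next I make zoomed crops and rough positions.

```bash
python3 - <<'E'
from h import *
import pickle
cs=pickle.load(open('c0.pkl','rb'))
def crop(n,x,y):
    i=cv2.cvtColor(cs[n]['pixels'],cv2.COLOR_RGB2BGR)[y:y+75,x:x+100]
    return cv2.resize(i,(400,300),interpolation=cv2.INTER_CUBIC)
F=[('top',185,157),('scene',280,175),('top',335,135),('scene',105,245)]
P=[crop(*f) for f in F]
cv2.imwrite('pics/z1.png',np.vstack([np.hstack(P[:2]),np.hstack(P[2:])]))
t,s=cs['top'],cs['scene']
def red(c,x0,y0,x1,y1):
    h=cv2.cvtColor(c['pixels'],cv2.COLOR_RGB2HSV)[y0:y1,x0:x1]
    m=((h[...,0]<8)|(h[...,0]>172))&(h[...,1]>150)&(h[...,2]>90)
    v,u=np.nonzero(m); return np.array([u.mean()+x0,v.mean()+y0]),len(u)
a=red(t,365,150,415,190);b=red(s,130,270,180,300)
print('dot',a,b,tri([t,s],[a[0],b[0]]))
a=red(t,205,155,265,180);b=red(s,325,230,370,255)
print('stop',a,b,tri([t,s],[a[0],b[0]]))
E
```

```text
dot (array([392.5, 166.5]), 12) (array([141.82608696, 286.30434783]), 23) (array([ 618.8349928 , -321.48355274,   16.73588965]), [np.float64(0.35972667546542014), np.float64(0.486430206851793)])
stop (array([227.16666667, 163.84722222]), 72) (array([347.21505376, 243.1827957 ]), 93) (array([617.33931936, 181.04896705,  62.97707874]), [np.float64(0.3931318097062348), np.float64(0.47034324647280457)])
```

View pics/z1.png

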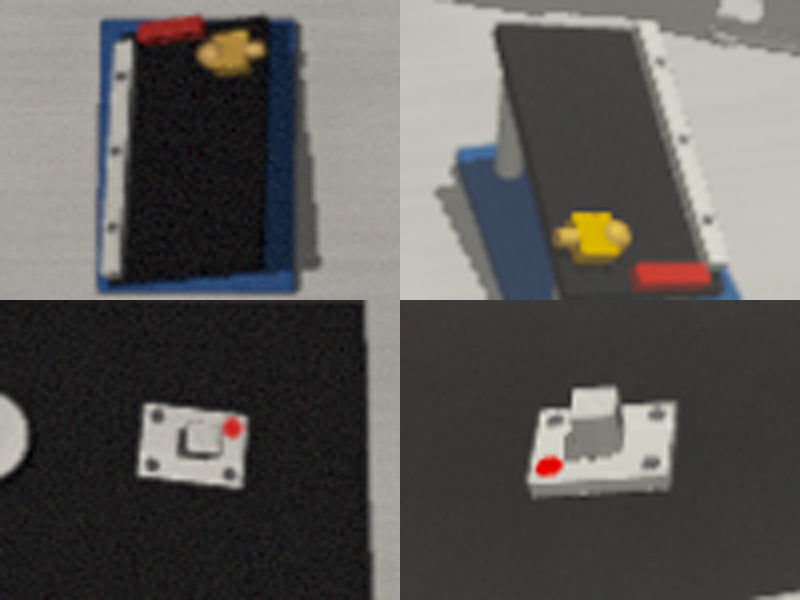

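Dot triangulates to z = 16.7 (17 expected). Crops: fence at panel x≈115 in the top view, stop at (170,30), housing and ball at (230,52), pedestal rectangle (140–247, 403–487). Next I compute the pedestal pose and tool axes.

```bash
cat >> h.py <<'E'
from scipy.spatial.transform import Rotation as Ro
def tool():
    s=status.state(); return np.array(s['eef_pos']), Ro.from_euler('xyz',s['tcp_rot']).as_matrix(), s
E
python3 - <<'E'
from h import *
import pickle
cs=pickle.load(open('c0.pkl','rb')); t=cs['top']; s=cs['scene']
g=t['pixels'][155:190,360:410].astype(float).max(2)
m=(g>90).astype(np.uint8); n,l,st,ce=cv2.connectedComponentsWithStats(cv2.morphologyEx(m,cv2.MORPH_CLOSE,np.ones((5,5))))
i=1+np.argmax(st[1:,4]); cn=cv2.findContours((l==i).astype(np.uint8),0,2)[0][0].reshape(-1,2)+[360,155]
W=onz(t,cn,17)[:,:2]; print(st[i]); print('base rect',cv2.minAreaRect(W.astype(np.float32)))
p,R,st=tool(); print(p); print(R.round(3))
# fixture: points picked in top (panel/4+offset) and scene
T=lambda x,y:(x/4+185,y/4+157); S=lambda x,y:((x-400)/4+280,y/4+175)
for nm,a,b in [('stop(-14,54,12)',T(204,17),S(635,265)),('stop(0,54,12)',T(206,36),None),('fence end in(184,0,12)',T(121,277),S(655,22)),('fence end out',T(103,275),S(640,22)),('plate hi(186,100)',T(265,268),S(498,24)),('fence low in(0,0,12)',T(133,38),S(705,265))]:
    if b: 
        X,e=tri([t,s],[a,b]); print(nm,X.round(1),np.round(e,1))
E
```

```text
[  9   6  28  21 487]
base rect ((604.7874145507812, -289.7158203125), (81.87765502929688, 57.05153274536133), 83.32622528076172)
[263.13831848 566.68078791 225.11575787]
[[-0.    -0.907  0.421]
 [-0.001  0.421  0.907]
 [-1.     0.    -0.001]]
stop(-14,54,12) [622.5 154.6  79.7] [0.  0.1]
fence end in(184,0,12) [434.1 216.1 115.9] [2.7 2.8]
fence end out [432.2 218.  114.8] [1.3 1.4]
plate hi(186,100) [438.4 109.2 132.6] [1. 1.]
fence low in(0,0,12) [610.2 207.9  57.8] [0.4 0.5]
```

Request:
apply_moves(
  increments=[
    [0,0,-28,-26.5,0],
    [0,0,-28,-26.5,0],
    [0,0,-28,-26.5,0],
    [0,0,-28,-26.5,0],
    [0,0,-28,-26.5,0],
    [0,0,-28,-26.5,0],
    [0,0,-28,-26.5,0],
    [0,0,-28,-26.5,0],
  ],
)

```text
t: 0.9
eef_pos: [377.3, 278.7, 225.5]
tcp_rot: [2.335, 1.571, -2.812]
ft_force: [1.1, 0.2, -1.1]
opening: 0.999
```

Request:
apply_moves(
  increments=[
    [0,0,-28,-26.5,0],
    [0,0,-28,-26.5,0],
    [0,0,-28,-26.5,0],
    [0,0,-28,-26.5,0],
    [0,0,-28,-26.5,0],
    [0,0,-28,-26.5,0],
    [0,0,-28,-26.5,0],
    [0,0,-28,-26.5,0],
  ],
)

```text
t: 1.7
eef_pos: [491.2, -8.0, 225.5]
tcp_rot: [1.271, 1.571, 2.407]
ft_force: [0.2, 0.5, 0.3]
opening: 0.995
```

Request:
apply_moves(
  increments=[
    [0,0,-28,-26.5,0],
    [0,0,-28,-26.5,0],
    [0,0,-28,-26.5,0],
    [0,0,-28,-26.5,0],
    [0,0,-28,-26.5,0],
    [0,0,-28,-26.5,0],
    [0,0,-28,-26.5,0],
    [0,0,-28,-26.5,0],
  ],
)

```text
t: 2.5
eef_pos: [605.1, -294.5, 225.2]
tcp_rot: [1.312, 1.57, 2.448]
ft_force: [-0.0, 0.1, 0.5]
opening: 0.997
```

Request:
apply_moves(
  increments=[
    [0,0,0,0,8],
    [0,0,0,0,8],
    [0,0,0,0,8],
    [0,0,0,0,8],
    [0,0,0,0,8],
    [0,0,0,0,8],
    [0,0,0,0,8],
    [0,0,0,0,8],
    [0,0,0,0,7.8],
    [0,0,0,0,0],
  ],
)

```text
t: 3.5
eef_pos: [604.7, -292.9, 225.2]
tcp_rot: [2.571, 1.57, 2.451]
ft_force: [0.4, -0.5, 0.1]
opening: 1.0
```

```bash
python3 - <<'E'
from h import *
c=shot('wrist'); import pickle; pickle.dump(c,open('w1.pkl','wb'))
cv2.imwrite('pics/w1.png',cv2.cvtColor(c['pixels'],cv2.COLOR_RGB2BGR))
p,R,s=tool(); print(p,R.round(3),s['t'],s['joints'],s['ft_force'])
print('cam',-np.array(c['R']).T@np.array(c['t']),c['fovy'])
print(proj(c,[[604.8,-289.7,53],[618.8,-321.5,17]]))
E
```

```text
[ 604.73016844 -292.97738013  225.26316997] [[-0.001  0.114  0.993]
 [ 0.     0.993 -0.114]
 [-1.     0.    -0.001]] 3.55 [-5.49404170e-01  5.59921462e-01  1.43317153e+00  6.68103682e-05
  1.14914230e+00 -4.35183473e-01] [-0.44485907  0.11831552  0.37308145]
cam [ 612.6149751  -223.36322659  383.62815588] 67.76108308862891
[[278.31620604 197.11624676]
 [292.88726093 215.43865048]]
```

View pics/w1.png

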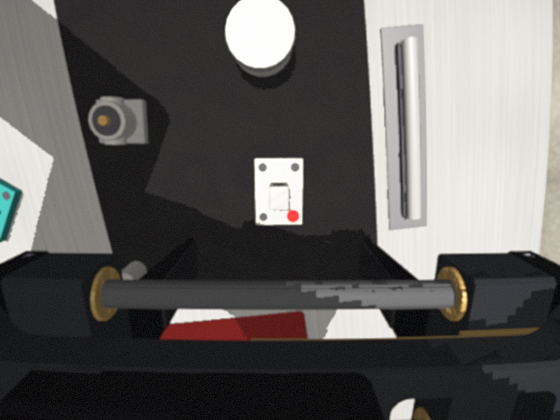

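The wrist view shows block top at about (280,197) and the dot at (293,215), matching predictions (278,197) and (293,215) to 2 px. Descending for a high grip on the block.

Request:
apply_moves(
  increments=[
    [0,0,3.3,0,0],
    [0,40,0,0,0],
    [0,40,0,0,0],
    [0,40,0,0,0],
    [0,34,0,0,0],
    [0.5,20,0,0,0],
    [0.7,0,0,0,0],
    [0.8,0,0,0,0],
    [1,0,0,0,0],
    [1,0,0,0,0],
  ],
)

```text
t: 4.55
eef_pos: [605.8, -290.0, 53.2]
tcp_rot: [-0.383, 1.569, -0.5]
ft_force: [0.3, 0.1, 0.8]
opening: 0.632
```

Request:
apply_moves(
  increments=[
    [1,0,0,0,0],
    [1,0,0,0,0],
    [1,0,0,0,0],
  ],
)

```text
t: 4.85
eef_pos: [605.3, -289.7, 51.9]
tcp_rot: [-0.209, 1.57, -0.326]
ft_force: [0.6, -0.1, 0.6]
opening: 0.383
```

Request:
apply_moves(
  increments=[
    [1,0,0,0,0],
    [1,0,0,0,0],
    [1,0,0,0,0],
    [1,0,0,0,0],
    [1,-10,0,0,0],
    [1,-20,0,0,0],
    [1,0,0,0,0],
  ],
)

```text
t: 5.55
eef_pos: [606.1, -290.3, 84.2]
tcp_rot: [-0.4, 1.567, -0.518]
ft_force: [-0.2, -0.8, -1.8]
opening: 0.231
```

Request:
apply_moves(
  increments=[
    [1,-30,0,0,0],
    [1,-30,0,0,0],
    [1,-30,0,0,0],
    [1,-30,0,0,0],
    [1,-30,0,0,0],
    [1,-30,0,0,0],
  ],
)

```text
t: 6.15
eef_pos: [604.9, -289.6, 262.3]
tcp_rot: [2.619, 1.57, 2.502]
ft_force: [1.2, -0.0, -1.4]
opening: 0.227
```

Request:
apply_moves(
  increments=[
    [1,0,16,2,0],
    [1,0,32,2.5,0],
    [1,0,36,2.5,0],
    [1,0,36,2.5,0],
    [1,0,36,2.5,0],
    [1,0,36,2.5,0],
    [1,0,36,2.5,0],
    [1,0,36,2.5,0],
    [1,0,36,2.5,0],
    [1,0,36,2.5,0],
  ],
)

```text
t: 7.15
eef_pos: [668.3, 43.3, 259.9]
tcp_rot: [-3.14, 1.569, 3.026]
ft_force: [0.4, -0.3, -1.6]
opening: 0.234
```

Request:
apply_moves(
  increments=[
    [1,0,36,2.5,0],
    [1,0,36,2.5,0],
    [1,0,30,2,0],
    [1,0,17,1,0],
    [1,0,6,0,0],
    [1,0,0,0,-8],
    [1,0,0,0,-8],
    [1,0,0,0,-8],
    [1,0,0,0,-8],
    [1,0,0,0,-8],
  ],
)

```text
t: 8.15
eef_pos: [691.2, 163.0, 261.1]
tcp_rot: [3.029, 1.57, -2.668]
ft_force: [-0.1, -0.2, -2.9]
opening: 0.228
```

Request:
apply_moves(
  increments=[
    [1,0,0,0,-8],
    [1,0,0,0,-8],
    [1,0,0,0,-8],
    [1,0,0,0,-8],
    [1,0,0,0,-8],
    [1,0,0,0,-8],
    [1,0,0,0,-6],
    [1,0,0,0,0],
    [1,0,0,0,0],
  ],
)

```text
t: 9.05
eef_pos: [691.3, 163.5, 261.4]
tcp_rot: [1.886, 1.57, -2.878]
ft_force: [-0.9, 0.6, -1.9]
opening: 0.232
```

```bash
python3 - <<'E'
from h import *
c=shot('wrist'); import pickle; pickle.dump(c,open('w2.pkl','wb'))
cv2.imwrite('pics/w2.png',cv2.resize(cv2.cvtColor(c['pixels'],cv2.COLOR_RGB2BGR),(800,600),interpolation=cv2.INTER_CUBIC))
p,R,s=tool(); print(p,R.round(3),s['t'],s['joints'],s['ft_force'])
print('cam',-np.array(c['R']).T@np.array(c['t']))
E
```

```text
[691.30071193 163.62521801 261.47668209] [[-0.    -0.999  0.051]
 [-0.     0.051  0.999]
 [-1.     0.    -0.   ]] 9.1 [ 1.39531156e-01  5.91174772e-01  1.27682160e+00 -4.13205274e-05
  1.27385124e+00 -1.38027847e+00] [ 0.26646126 -0.50718568 -2.53098796]
cam [621.09205621 167.38125091 419.77614513]
```

View pics/w2.png

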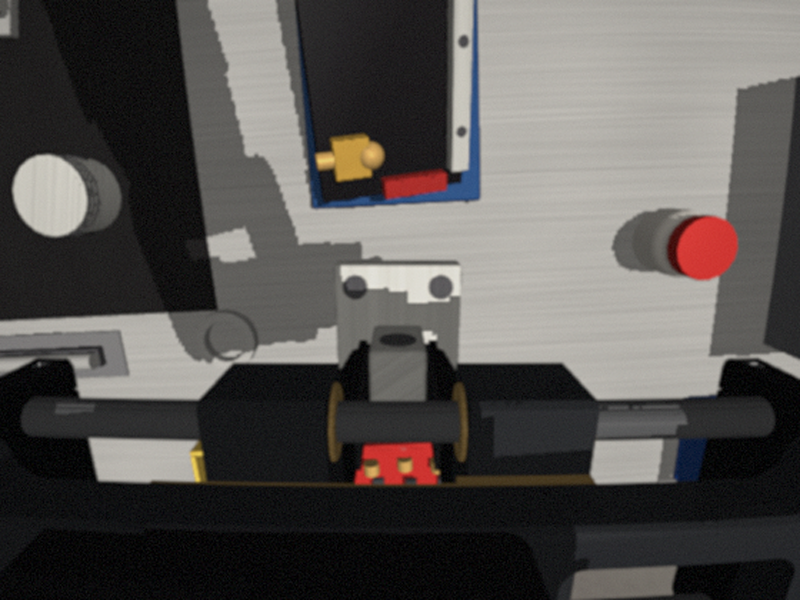

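Wrist view: stop's inner top edge runs from (383,178) to (446,170), the fence's low end from (449,170) to (467,171), ball at (373,155), held pedestal level and square. Now a fit of the corner's position and yaw (slopes known) to these picks.

```bash
cat >> h.py <<'E'
def Rc(th):
    a,b=np.radians(19),np.radians(14.5); phi=np.arccos(-np.tan(a)*np.tan(b))
    x=np.array([np.cos(a)*np.cos(th),np.cos(a)*np.sin(th),np.sin(a)])
    y=np.array([np.cos(b)*np.cos(th+phi),np.cos(b)*np.sin(th+phi),np.sin(b)])
    return np.c_[x,y,np.cross(x,y)]
E
python3 - <<'E'
from h import *
import pickle
from scipy.optimize import least_squares
cs=pickle.load(open('c0.pkl','rb')); w=pickle.load(open('w2.pkl','rb')); t=cs['top']; s=cs['scene']
T=lambda x,y:(x/4+185-.4,y/4+157-.4); S=lambda x,y:((x-400)/4+280-.4,y/4+175-.4); W=lambda x,y:(x*.7-.15,y*.7-.15)
O=[(w,(0,54,12),W(383,178)),(w,(0,4,12),W(446,170)),(w,(0,0,12),W(449,170)),(w,(0,-14,12),W(467,171)),(w,(20,63,9),W(373,155)),
(t,(-14,54,12),T(203,17)),(t,(0,54,12),T(206,36)),(t,(184,0,12),T(121,275)),(t,(184,-14,12),T(103,275)),(t,(186,100,0),T(265,268)),
(s,(184,0,12),S(642,22)),(s,(184,-14,12),S(656,22)),(s,(-14,54,12),S(634,265)),(s,(186,100,0),S(497,24)),(s,(-14,4,12),S(710,265))]
f=lambda p:np.concatenate([proj(c,[Rc(p[3])@X+p[:3]])[0]-uv for c,X,uv in O])
r=least_squares(f,[612,208,46,3.09],loss='soft_l1',x_scale=[1,1,1,.01])
print(r.x,np.degrees(r.x[3])); 
for o,e in zip(O,r.fun.reshape(-1,2)): print('w' if o[0] is w else 't' if o[0] is t else 's',o[1],e.round(1))
print(Rc(r.x[3]).round(4)); np.save('corner.npy',r.x)
E
```

```text
[604.05934317 206.01352219  49.02238995   3.13760031] 179.7712556566602
w (0, 54, 12) [0.1 1.1]
w (0, 4, 12) [-0.3  0.9]
w (0, 0, 12) [1.  0.4]
w (0, -14, 12) [-0.  -1.8]
w (20, 63, 9) [-3.1 -1.3]
t (-14, 54, 12) [0.2 0. ]
t (0, 54, 12) [-0.8 -0.5]
t (184, 0, 12) [-0.2  0.1]
t (184, -14, 12) [-0.3  0.6]
t (186, 100, 0) [-1.   0.8]
s (184, 0, 12) [-1.2 -0.5]
s (184, -14, 12) [-0.2 -0.2]
s (-14, 54, 12) [1.6 4.2]
s (186, 100, 0) [-0.1 -0.7]
s (-14, 4, 12) [0. 4.]
[[-0.9455  0.0824  0.315 ]
 [ 0.0038 -0.9646  0.2636]
 [ 0.3256  0.2504  0.9118]]
```

```bash
python3 - <<'E'
from h import *
import pickle
from scipy.optimize import least_squares
cs=pickle.load(open('c0.pkl','rb')); w=pickle.load(open('w2.pkl','rb')); t=cs['top']; s=cs['scene']
T=lambda x,y:(x/4+185-.4,y/4+157-.4); S=lambda x,y:((x-400)/4+280-.4,y/4+175-.4); W=lambda x,y:(x*.7-.15,y*.7-.15)
O=[(w,(0,54,12),W(383,178)),(w,(0,4,12),W(446,170)),(w,(0,0,12),W(449,170)),(w,(0,-14,12),W(467,171)),(w,(20,53,9),W(384,155)),
(t,(-14,54,12),T(203,17)),(t,(0,54,12),T(206,36)),(t,(184,0,12),T(121,275)),(t,(184,-14,12),T(103,275)),(t,(186,100,0),T(265,268)),
(s,(184,0,12),S(642,22)),(s,(184,-14,12),S(656,22)),(s,(0,54,12),S(634,265)),(s,(186,100,0),S(497,24)),(s,(0,4,12),S(706,265))]
f=lambda p:np.concatenate([(proj(c,[Rc(p[3])@X+p[:3]])[0]-uv)*(.7 if c is w else 1) for c,X,uv in O])
r=least_squares(f,[612,208,46,3.09],loss='soft_l1',x_scale=[1,1,1,.01])
C=r.x[:3]; R=Rc(r.x[3]); print(r.x,np.degrees(r.x[3])); 
for o,e in zip(O,r.fun.reshape(-1,2)): print('w' if o[0] is w else 't' if o[0] is t else 's',o[1],e.round(1))
print(R.round(4)); np.save('corner.npy',r.x)
print('high corner z',(C+R@[186,100,0])[2]); print('lowest plate z',C[2])
# pivot grasp target for origin (ox,oy): x axis on slope, roll back so y horizontal
E
```

```text
[604.50478778 206.20663969  47.06716235   3.13779451] 179.78238258786223
w (0, 54, 12) [0.3 1.1]
w (0, 4, 12) [-0.2  0.9]
w (0, 0, 12) [0.7 0.6]
w (0, -14, 12) [-0.1 -0.9]
w (20, 53, 9) [-0.9 -1.3]
t (-14, 54, 12) [ 0.2 -0. ]
t (0, 54, 12) [-0.8 -0.6]
t (184, 0, 12) [-0.2 -0. ]
t (184, -14, 12) [-0.3  0.4]
t (186, 100, 0) [-1.   0.7]
s (184, 0, 12) [-1.2  0.2]
s (184, -14, 12) [-0.2  0.4]
s (0, 54, 12) [ 0.2 -0.1]
s (186, 100, 0) [-0.1  0. ]
s (0, 4, 12) [-0.4 -0.3]
[[-0.9455  0.0825  0.3149]
 [ 0.0036 -0.9646  0.2636]
 [ 0.3256  0.2504  0.9118]]
high corner z 132.6608394860424
lowest plate z 47.067162351567106
```

```bash
python3 - <<'E'
from h import *
q=np.load('corner.npy'); C=q[:3]; R=Rc(q[3]); p,Rt,s=tool()
Pf=C+R@[80,44.6,49.3]; print('pivot pitchflat',Pf,'TCP there',Pf+[0,0,5],'first contact TCP z',Pf[2]+5+11.3)
Pe=C+R@[80,33,43.5]; print('pivot flat final',Pe)
yaw=-2.7; th=q[3]
Rn=np.c_[[0,0,-1],[np.cos(th),np.sin(th),0],[-np.sin(th),np.cos(th),0]]; Rn[:,2]=np.cross(Rn[:,0],Rn[:,1])
print('turn',np.degrees(np.arctan2(Rt[1,1],Rt[0,1])-th),'shift after turn',Rn.T@(Pf+[0,0,5]-p)); print(Rn.round(3))
E
```

```text
pivot pitchflat [548.07256119 176.46790773 129.22957239] TCP there [548.07256119 176.46790773 134.22957239] first contact TCP z 145.52957239140738
pivot flat final [545.28827985 186.12856787 121.03692793]
turn -2.7030132211748215 shift after turn [127.2471097  143.27589587  12.29859778]
[[ 0.    -1.     0.004]
 [ 0.     0.004  1.   ]
 [-1.     0.     0.   ]]
```

Request:
apply_moves(
  increments=[
    [1,0,0,0,-2.7],
    [1,0,20,2,0],
    [1,0,32,3,0],
    [1,0,35,3,0],
    [1,0,32,3,0],
    [1,0,18,1.3,0],
    [1,0,6.3,0,0],
    [1,30,0,0,0],
    [1,30,0,0,0],
    [1,20,0,0,0],
  ],
)

```text
t: 10.1
eef_pos: [548.3, 176.3, 179.9]
tcp_rot: [1.812, 1.57, -2.902]
ft_force: [-0.2, 0.3, -2.2]
opening: 0.228
```

Request:
apply_moves(
  increments=[
    [1,10,0,0,0],
    [1,6,0,0,0],
    [1,0,0,0,0],
    [1,0,0,0,0],
  ],
)

```text
t: 10.5
eef_pos: [548.6, 176.7, 166.4]
tcp_rot: [-1.338, 1.569, 0.232]
ft_force: [0.1, 0.1, -2.5]
opening: 0.227
```

```bash
python3 - <<'E'
from h import *
c=shot('scene'); p,R,s=tool(); print(p,R.round(3),s['t'],s['ft_force'],s['moment'])
i=cv2.cvtColor(c['pixels'],cv2.COLOR_RGB2BGR)[110:290,250:430]
w=shot('wrist'); j=cv2.cvtColor(w['pixels'],cv2.COLOR_RGB2BGR)[120:340,180:380]
cv2.imwrite('pics/s3.png',np.hstack([cv2.resize(i,(440,440),interpolation=2),cv2.resize(j,(360,440),interpolation=2)[:,:360]]))
E
```

```text
[548.58454533 176.72662332 166.54949935] [[ 0.002 -1.     0.   ]
 [ 0.     0.     1.   ]
 [-1.    -0.002  0.   ]] 10.55 [-0.36252186 -0.54572622 -2.71476612] [0.05614834 0.04512987 0.01834613]
```

View pics/s3.png

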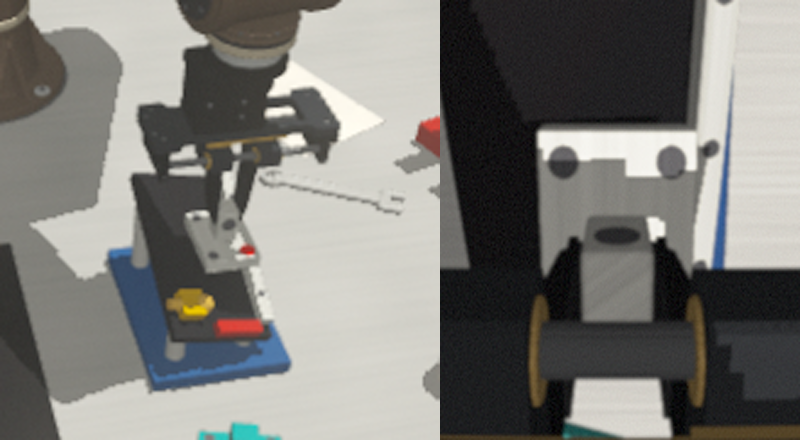

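The scene crop shows the pedestal held above the plate, dot towards the fence/stop corner and square to the fence. Lowering gently until contact.

Request:
apply_moves(
  increments=[
    [1,8,0,0,0],
    [1,6,0,0,0],
    [1,2,0,0,0],
    [1,1,0,0,0],
    [1,0,0,0,0],
  ],
)

```text
t: 11.1
eef_pos: [548.3, 176.8, 148.8]
tcp_rot: [-1.111, 1.57, 0.459]
ft_force: [1.3, 0.4, 0.2]
opening: 0.23
```

Request:
apply_moves(
  increments=[
    [1,1,0,0,0],
    [1,1,0,0,0],
    [1,1,0,0,0],
    [1,0,0,0,0],
  ],
)

```text
t: 11.5
eef_pos: [549.4, 177.1, 146.8]
tcp_rot: [-1.289, 1.567, 0.281]
ft_force: [4.0, 1.6, 8.4]
opening: 0.232
```

Request:
apply_moves(
  increments=[
    [1,1,0,0,0],
    [1,1,0,0,0],
    [1,0,0,0,0],
  ],
)

```text
t: 11.8
eef_pos: [550.2, 177.3, 145.3]
tcp_rot: [-1.316, 1.564, 0.254]
ft_force: [5.0, 3.4, 9.3]
opening: 0.227
```

Request:
apply_moves(
  increments=[
    [1,1,0,0,0],
    [1,1,0,0,0],
    [1,0,0,0,0],
  ],
)

```text
t: 12.1
eef_pos: [550.9, 177.4, 143.7]
tcp_rot: [-1.332, 1.563, 0.239]
ft_force: [8.2, 3.4, 11.6]
opening: 0.23
```

Request:
apply_moves(
  increments=[
    [1,1,0,0,0],
    [1,1,0,0,0],
    [1,0,0,0,0],
  ],
)

```text
t: 12.4
eef_pos: [551.4, 177.5, 142.0]
tcp_rot: [-1.34, 1.561, 0.231]
ft_force: [8.9, 3.7, 12.6]
opening: 0.225
```

Request:
apply_moves(
  increments=[
    [1,1,0,0,0],
    [1,1,0,0,0],
    [1,0,0,0,0],
  ],
)

```text
t: 12.7
eef_pos: [551.6, 177.6, 140.2]
tcp_rot: [-1.332, 1.561, 0.239]
ft_force: [8.2, 5.9, 13.6]
opening: 0.228
```

Request:
apply_moves(
  increments=[
    [1,1,0,0,0],
    [1,1,0,0,0],
    [1,0,0,0,0],
  ],
)

```text
t: 13.0
eef_pos: [551.1, 177.5, 137.8]
tcp_rot: [-1.322, 1.562, 0.248]
ft_force: [8.7, 3.9, 11.2]
opening: 0.23
```

Request:
apply_moves(
  increments=[
    [1,1,0,0,0],
    [1,0,0,0,0],
  ],
)

```text
t: 13.2
eef_pos: [551.1, 177.5, 136.7]
tcp_rot: [-1.328, 1.562, 0.242]
ft_force: [8.4, 4.7, 10.6]
opening: 0.23
```

```bash
python3 - <<'E'
from h import *
c=shot('scene'); p,R,s=tool(); print(p,R.round(3),s['t'],s['ft_force'],s['moment'],s['opening'])
i=cv2.cvtColor(c['pixels'],cv2.COLOR_RGB2BGR)[150:260,290:400]
w=shot('wrist'); j=cv2.cvtColor(w['pixels'],cv2.COLOR_RGB2BGR)[120:340,180:380]
cv2.imwrite('pics/s4.png',np.hstack([cv2.resize(i,(440,440),interpolation=2),cv2.resize(j,(360,440),interpolation=2)[:,:360]]))
E
```

```text
[551.08764779 177.4505133  136.74886863] [[ 0.008 -1.     0.   ]
 [ 0.002  0.     1.   ]
 [-1.    -0.008  0.002]] 13.25 [ 8.9307971   5.63383079 10.88764514] [ 0.67789591 -1.29980813  0.07166918] 0.2290614542983507
```

View pics/s4.png

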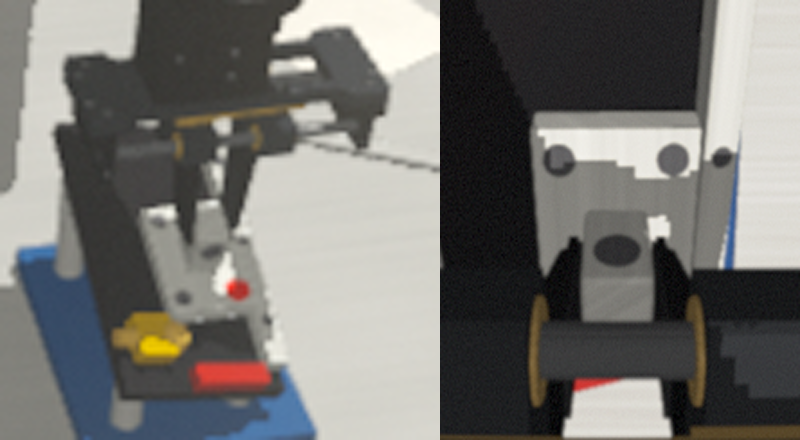

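The crop shows the pedestal pivoted along the slope in the jaws (wrist view shows its uphill end face), about right in pitch. Continuing until the force rises.

Request:
apply_moves(
  increments=[
    [1,1,0,0,0],
    [1,0,0,0,0],
  ],
)

```text
t: 13.5
eef_pos: [551.1, 177.5, 135.7]
tcp_rot: [-1.334, 1.562, 0.237]
ft_force: [9.8, 4.8, 10.1]
opening: 0.228
```

Request:
apply_moves(
  increments=[
    [1,1,0,0,0],
    [1,0,0,0,0],
  ],
)

```text
t: 13.7
eef_pos: [551.2, 177.5, 134.8]
tcp_rot: [-1.33, 1.562, 0.24]
ft_force: [9.5, 5.4, 10.9]
opening: 0.233
```

Request:
apply_moves(
  increments=[
    [1,1,0,0,0],
    [1,0,0,0,0],
  ],
)

```text
t: 13.9
eef_pos: [551.4, 177.5, 134.0]
tcp_rot: [-1.339, 1.561, 0.232]
ft_force: [9.3, 5.1, 12.2]
opening: 0.228
```

Request:
apply_moves(
  increments=[
    [1,1,0,0,0],
    [1,0,0,0,0],
  ],
)

```text
t: 14.1
eef_pos: [551.5, 177.7, 133.5]
tcp_rot: [-1.328, 1.561, 0.243]
ft_force: [7.6, 6.1, 17.6]
opening: 0.23
```

Request:
apply_moves(
  increments=[
    [1,1,0,0,0],
    [1,0,0,0,0],
  ],
)

```text
t: 14.3
eef_pos: [551.6, 178.0, 133.0]
tcp_rot: [-1.301, 1.56, 0.27]
ft_force: [6.7, 7.4, 20.9]
opening: 0.226
```

```bash
python3 - <<'E'
from h import *
import pickle
c=shot('scene');w=shot('wrist');t=shot('top'); pickle.dump((c,w,t),open('c5.pkl','wb')); p,R,s=tool(); print(p,s['t'],s['ft_force'],s['moment'],s['opening'])
i=cv2.cvtColor(c['pixels'],cv2.COLOR_RGB2BGR)[175:265,295:385]
j=cv2.cvtColor(w['pixels'],cv2.COLOR_RGB2BGR)[160:280,220:320]
cv2.imwrite('pics/s5.png',np.hstack([cv2.resize(i,(450,450),interpolation=2),cv2.resize(j,(350,420),interpolation=2)[:,:350] if 0 else cv2.resize(j,(350,450),interpolation=2)]))
E
```

```text
[551.66403737 177.92841136 132.9937897 ] 14.45 [ 7.34849332  7.71849816 21.03176995] [ 1.00351593 -1.14220288  0.08542973] 0.23327842042183747
```

View pics/s5.png

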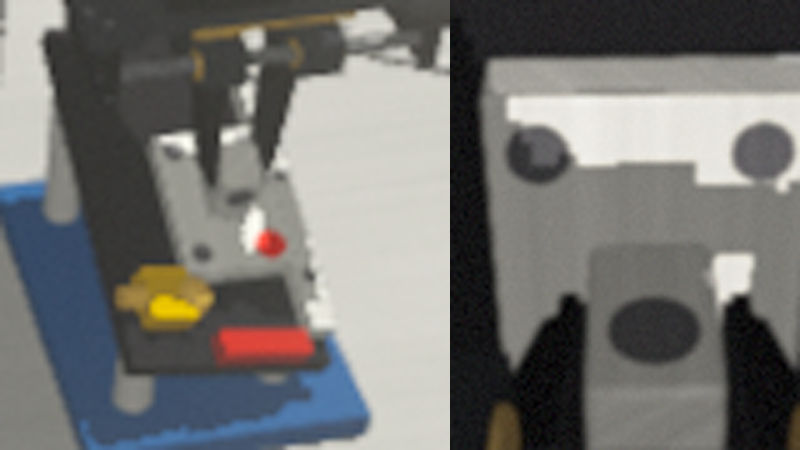

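Pitch now matches (force rises as the +y edge lies along the plate). Next I ease the press, then open by tenths of a millimetre while following the roll towards the fence.

Request:
apply_moves(
  increments=[
    [1,-1,0,0,0],
    [1,-1.5,0,0,0],
    [1,0,0,0,0],
  ],
)

```text
t: 14.75
eef_pos: [550.2, 177.4, 133.9]
tcp_rot: [-1.308, 1.564, 0.262]
ft_force: [5.1, 4.9, 10.1]
opening: 0.23
```

Request:
apply_moves(
  increments=[
    [0.768,0,0,0,0],
    [0.764,0,0,0,0],
    [0.761,0.6,0.3,1,0],
    [0.758,0.6,0.3,1,0],
  ],
)

```text
t: 15.15
eef_pos: [548.9, 179.1, 132.0]
tcp_rot: [-1.323, 1.567, 0.247]
ft_force: [4.1, 2.0, 5.0]
opening: 0.24
```

Request:
apply_moves(
  increments=[
    [0.755,0.7,0.3,1.1,0],
    [0.752,0.8,0.3,1.1,0],
    [0.749,0.8,0.3,1.1,0],
  ],
)

```text
t: 15.45
eef_pos: [547.5, 182.0, 129.4]
tcp_rot: [-1.49, 1.568, 0.081]
ft_force: [3.5, 0.4, 7.1]
opening: 0.252
```

Request:
apply_moves(
  increments=[
    [0.746,0.8,0.3,1.1,0],
    [0.743,0.8,0.3,1.1,0],
    [0.74,0.8,0.3,1.1,0],
  ],
)

```text
t: 15.75
eef_pos: [546.5, 185.3, 127.0]
tcp_rot: [-1.513, 1.568, 0.057]
ft_force: [3.7, -0.0, 7.5]
opening: 0.261
```

```bash
python3 - <<'E'
from h import *
import pickle
c=shot('scene');w=shot('wrist');t=shot('top'); pickle.dump((c,w,t),open('c6.pkl','wb')); p,R,s=tool(); print(p,s['t'],s['ft_force'],s['moment'],s['opening'])
i=cv2.cvtColor(c['pixels'],cv2.COLOR_RGB2BGR)[175:265,295:385]
j=cv2.cvtColor(w['pixels'],cv2.COLOR_RGB2BGR)[160:280,220:320]
cv2.imwrite('pics/s6.png',np.hstack([cv2.resize(i,(450,450),interpolation=2),cv2.resize(j,(350,450),interpolation=2)]))
E
```

```text
[546.50771324 185.33414274 126.96548074] 15.9 [3.81098893 0.59117693 5.26623946] [-0.05347921 -0.56522293  0.09609118] 0.2659899512080255
```

View pics/s6.png

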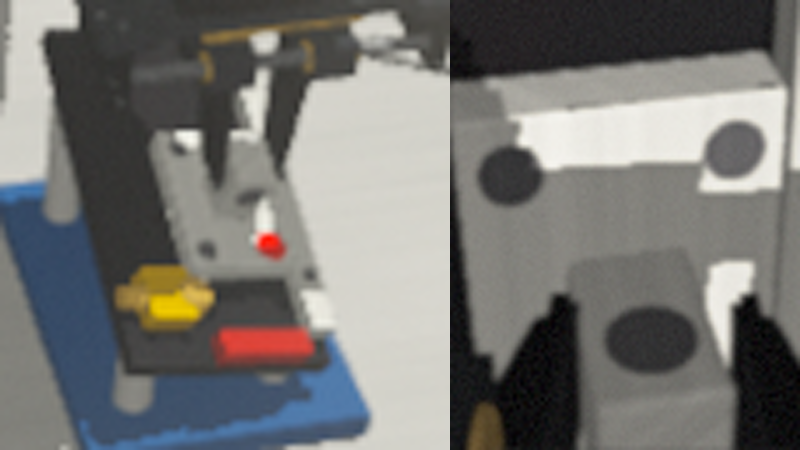

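The wrist crop shows the block rolled within the jaws and the base nearly flat on the plate; still a light 6 N contact. Continuing to open slowly.

Request:
apply_moves(
  increments=[
    [0.737,0.4,0.3,1.0,0],
    [0.734,0.2,0.2,0.8,0],
    [0.731,0,0,0.4,0],
    [0.728,0,0,0,0],
  ],
)

```text
t: 16.3
eef_pos: [545.2, 187.5, 125.6]
tcp_rot: [-0.461, 1.571, 1.109]
ft_force: [2.0, 1.3, 1.7]
opening: 0.27
```

Request:
apply_moves(
  increments=[
    [0.724,0,0,0,0],
    [0.72,0,0,0,0],
    [0.715,0,0,0,0],
    [0.71,0,0,0,0],
    [0.7,0,0,0,0],
  ],
)

```text
t: 16.8
eef_pos: [544.9, 187.3, 125.5]
tcp_rot: [1.794, 1.57, -2.919]
ft_force: [0.5, 0.3, -0.2]
opening: 0.304
```

Request:
apply_moves(
  increments=[
    [0.65,0,0,0,0],
    [0.6,0,0,0,0],
    [0.5,0,0,0,0],
    [0.4,0,0,0,0],
    [0.4,-5,0,0,0],
    [0.4,-20,0,0,0],
    [0.4,-25,0,0,0],
    [0.4,-30,0,0,0],
    [0.4,-30,0,0,0],
    [1,0,0,0,0],
  ],
)

```text
t: 17.8
eef_pos: [546.4, 187.8, 239.8]
tcp_rot: [-1.344, 1.564, 0.227]
ft_force: [1.4, -0.2, -0.3]
opening: 0.557
```

```bash
cat >> h.py <<'E'
def onplate(c,uv,z):
    q=np.load('corner.npy'); R=Rc(q[3]); o,D=ray(c,uv); o=R.T@(o-q[:3]); D=D@R
    return o+D*((z-o[2])/D[:,2])[:,None]
E
python3 - <<'E'
from h import *
import pickle
c=shot('scene');w=shot('wrist');t=shot('top'); pickle.dump((c,w,t),open('c7.pkl','wb')); p,R,s=tool(); print(p,s['t'],s['ft_force'],s['opening'])
def red(c):
    h=cv2.cvtColor(c['pixels'],cv2.COLOR_RGB2HSV)
    m=(((h[...,0]<8)|(h[...,0]>172))&(h[...,1]>150)&(h[...,2]>80)).astype(np.uint8)
    n,l,st,ce=cv2.connectedComponentsWithStats(m); return [(ce[i],st[i,4]) for i in range(1,n) if st[i,4]>5]
for n,x in (('s',c),('w',w),('t',t)):
    for ce,a in red(x):
        P=onplate(x,[ce],14)[0]
        if -30<P[0]<150 and -20<P[1]<100: print(n,ce.round(1),a,P.round(1))
i=cv2.cvtColor(c['pixels'],cv2.COLOR_RGB2BGR)[175:265,295:385]
j=cv2.cvtColor(w['pixels'],cv2.COLOR_RGB2BGR)[130:310,180:360]
cv2.imwrite('pics/s7.png',np.hstack([cv2.resize(i,(400,400),interpolation=2),cv2.resize(j,(400,400),interpolation=2)]))
E
```

```text
[544.83570687 187.36206996 235.27662584] 17.95 [ 0.39065301  0.36371604 -0.14151405] 0.4467342947336099
s [350.2 226.8] 16 [38.4  9.3 14. ]
s [347.4 243.1] 90 [-7.9 31.5 14. ]
w [271.5 257.8] 622 [-1.1 30.4 14. ]
```

View pics/s7.png

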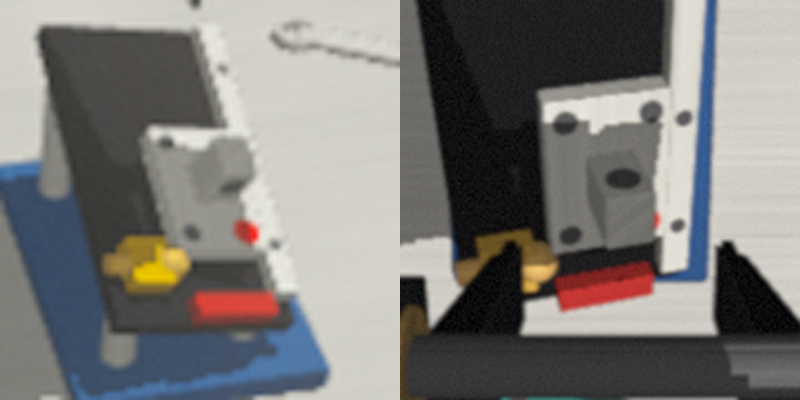

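Step 1 looks met: dot at plate (38.4, 9.3) against the expected (38, 11); the crop shows the pedestal flat, along the fence and touching the ball at about (185,262). Next: the pushing approach behind the uphill face.

```bash
python3 - <<'E'
from h import *
q=np.load('corner.npy'); C=q[:3]; R=Rc(q[3]); p,Rt,s=tool()
f=C+R@[107,28,10]; print('face contact pt',f)
u=np.array([R[0,0],R[1,0],0]);u/=np.linalg.norm(u)
tcp=f+u*(10+14)+[0,0,11+14*np.tan(np.radians(19))]; print('approach TCP',tcp,'shift tool',Rt.T@(tcp-p)); print('slope dir in tool (down, y, z) per mm',Rt.T@(-R[:,0]))
# red mask of front-of-plate touch: front-centre height needed
E
```

```text
face contact pt [508.79591167 182.21761267  98.03124398]
approach TCP [484.79608478 182.30876781 113.85183056] shift tool [121.45146284  59.98488486  -5.06248465]
slope dir in tool (down, y, z) per mm [ 0.32514935 -0.94565653 -0.00340924]
```

Request:
apply_moves(
  increments=[
    [1,0,20,-2,0],
    [1,0,25,-3,0],
    [1,0,15,0,0],
    [1,25,0,0,0],
    [1,30,0,0,0],
    [1,30,0,0,0],
    [1,16,0,0,0],
    [1,8,0,0,0],
    [1,0,0,0,0],
    [1,0,0,0,0],
  ],
)

```text
t: 18.95
eef_pos: [485.3, 182.5, 126.9]
tcp_rot: [-0.618, 1.571, 0.952]
ft_force: [0.2, -0.3, 0.5]
opening: 0.005
```

Request:
apply_moves(
  increments=[
    [1,2,0,0,0],
    [1,2,0,0,0],
    [1,2,0,0,0],
    [1,0,0,0,0],
  ],
)

```text
t: 19.35
eef_pos: [485.1, 182.4, 120.6]
tcp_rot: [-0.069, 1.571, 1.502]
ft_force: [-0.4, -0.1, 0.2]
opening: 0.01
```

Request:
apply_moves(
  increments=[
    [1,1,0,0,0],
    [1,1,0,0,0],
    [1,0,0,0,0],
  ],
)

```text
t: 19.65
eef_pos: [485.1, 182.4, 118.5]
tcp_rot: [1.378, 1.571, 2.948]
ft_force: [-0.8, 0.2, 0.1]
opening: 0.008
```

Request:
apply_moves(
  increments=[
    [1,1,0,0,0],
    [1,1,0,0,0],
    [1,0,0,0,0],
  ],
)

```text
t: 19.95
eef_pos: [485.2, 182.5, 116.5]
tcp_rot: [1.043, 1.571, 2.613]
ft_force: [-0.0, 0.9, 0.3]
opening: 0.002
```

Request:
apply_moves(
  increments=[
    [1,1,0,0,0],
    [1,1,0,0,0],
    [1,0,0,0,0],
  ],
)

```text
t: 20.25
eef_pos: [485.9, 182.7, 115.2]
tcp_rot: [-1.246, 1.569, 0.324]
ft_force: [0.1, 1.3, 7.2]
opening: 0.006
```

Request:
apply_moves(
  increments=[
    [1,1,0,0,0],
    [1,0,0,0,0],
  ],
)

```text
t: 20.45
eef_pos: [486.4, 182.9, 114.7]
tcp_rot: [-1.255, 1.567, 0.315]
ft_force: [1.1, 2.3, 11.0]
opening: 0.002
```

Request:
apply_moves(
  increments=[
    [1,-3.2,0,0,0],
    [1,0,0,0,0],
    [1,0.8,-2.36,0,0],
    [1,0.8,-2.36,0,0],
    [1,0.8,-2.36,0,0],
    [1,0.65,-1.9,0,0],
    [1,0,0,0,0],
  ],
)

```text
t: 21.15
eef_pos: [494.4, 182.4, 113.5]
tcp_rot: [1.35, 1.571, 2.92]
ft_force: [0.6, 0.1, 0.2]
opening: 0.003
```

Request:
apply_moves(
  increments=[
    [1,0.325,-0.95,0,0],
    [1,0.325,-0.95,0,0],
    [1,0,0,0,0],
  ],
)

```text
t: 21.45
eef_pos: [496.2, 182.5, 113.1]
tcp_rot: [-0.718, 1.571, 0.853]
ft_force: [-0.1, -0.9, 0.2]
opening: 0.005
```

Request:
apply_moves(
  increments=[
    [1,0.325,-0.95,0,0],
    [1,0.325,-0.95,0,0],
    [1,0,0,0,0],
  ],
)

```text
t: 21.75
eef_pos: [498.1, 182.4, 112.5]
tcp_rot: [-0.882, 1.571, 0.689]
ft_force: [0.4, 0.4, -0.1]
opening: 0.007
```

Request:
apply_moves(
  increments=[
    [1,0.325,-0.95,0,0],
    [1,0.325,-0.95,0,0],
    [1,0,0,0,0],
  ],
)

```text
t: 22.05
eef_pos: [499.7, 182.4, 111.8]
tcp_rot: [1.553, 1.57, 3.123]
ft_force: [-1.3, 0.4, 1.2]
opening: 0.002
```

Request:
apply_moves(
  increments=[
    [1,0.325,-0.95,0,0],
    [1,0,0,0,0],
  ],
)

```text
t: 22.25
eef_pos: [500.3, 182.4, 111.5]
tcp_rot: [1.638, 1.57, -3.075]
ft_force: [-4.7, 0.1, 3.6]
opening: 0.006
```

Request:
apply_moves(
  increments=[
    [1,0.325,-0.95,0,0],
    [1,0,0,0,0],
  ],
)

```text
t: 22.45
eef_pos: [500.9, 182.4, 111.3]
tcp_rot: [1.666, 1.569, -3.046]
ft_force: [-7.4, 0.1, 6.4]
opening: 0.004
```

Request:
apply_moves(
  increments=[
    [1,0.325,-0.95,0,0],
    [1,0,0,0,0],
  ],
)

```text
t: 22.65
eef_pos: [501.5, 182.4, 111.0]
tcp_rot: [1.663, 1.568, -3.05]
ft_force: [-9.2, 0.5, 8.4]
opening: 0.002
```

Request:
apply_moves(
  increments=[
    [1,0.325,-0.95,0,0],
    [1,0,0,0,0],
  ],
)

```text
t: 22.85
eef_pos: [502.7, 182.4, 110.7]
tcp_rot: [1.674, 1.569, -3.039]
ft_force: [-5.7, 0.7, 5.8]
opening: 0.002
```

Request:
apply_moves(
  increments=[
    [1,0.325,-0.95,0,0],
    [1,0,0,0,0],
  ],
)

```text
t: 23.05
eef_pos: [503.9, 182.4, 110.3]
tcp_rot: [1.675, 1.569, -3.038]
ft_force: [-5.3, -1.0, 4.8]
opening: 0.006
```

Past the ball's peak (about 11.5 N, now easing). Continuing slowly.

Request:
apply_moves(
  increments=[
    [1,0.325,-0.95,0,0],
    [1,0.325,-0.95,0,0],
    [1,0.325,-0.95,0,0],
    [1,0.325,-0.95,0,0],
    [1,0,0,0,0],
  ],
)

```text
t: 23.55
eef_pos: [508.2, 182.4, 108.8]
tcp_rot: [1.694, 1.57, -3.019]
ft_force: [-3.7, -0.0, 3.0]
opening: 0.004
```

Request:
apply_moves(
  increments=[
    [1,0.325,-0.95,0,0],
    [1,0.325,-0.95,0,0],
    [1,0.325,-0.95,0,0],
    [1,0.325,-0.95,0,0],
    [1,0.325,-0.95,0,0],
    [1,0,0,0,0],
  ],
)

```text
t: 24.15
eef_pos: [513.1, 182.4, 107.2]
tcp_rot: [1.506, 1.571, 3.076]
ft_force: [-4.3, -0.6, 0.9]
opening: 0.003
```

Request:
apply_moves(
  increments=[
    [1,0.325,-0.95,0,0],
    [1,0.325,-0.95,0,0],
    [1,0.325,-0.95,0,0],
    [1,0.325,-0.95,0,0],
    [1,0,0,0,0],
  ],
)

```text
t: 24.65
eef_pos: [517.0, 182.4, 105.9]
tcp_rot: [0.941, 1.571, 2.512]
ft_force: [-4.4, -0.6, 0.9]
opening: 0.005
```

Request:
apply_moves(
  increments=[
    [1,0.325,-0.95,0,0],
    [1,0.325,-0.95,0,0],
    [1,0.325,-0.95,0,0],
    [1,0.325,-0.95,0,0],
    [1,0,0,0,0],
  ],
)

```text
t: 25.15
eef_pos: [520.8, 182.4, 104.6]
tcp_rot: [-0.614, 1.571, 0.957]
ft_force: [-3.4, 0.3, -0.1]
opening: 0.005
```

Request:
apply_moves(
  increments=[
    [1,0.325,-0.95,0,0],
    [1,0.325,-0.95,0,0],
    [1,0,0,0,0],
  ],
)

```text
t: 25.45
eef_pos: [522.8, 182.4, 104.0]
tcp_rot: [-1.071, 1.571, 0.5]
ft_force: [-3.5, -0.6, -0.6]
opening: 0.001
```

Request:
apply_moves(
  increments=[
    [1,0.325,-0.95,0,0],
    [1,0,0,0,0],
  ],
)

```text
t: 25.65
eef_pos: [523.8, 182.5, 103.7]
tcp_rot: [-1.214, 1.57, 0.356]
ft_force: [-3.1, -0.0, -0.1]
opening: 0.004
```

Request:
apply_moves(
  increments=[
    [1,0.325,-0.95,0,0],
    [1,0,0,0,0],
  ],
)

```text
t: 25.85
eef_pos: [524.4, 182.4, 103.3]
tcp_rot: [1.537, 1.57, 3.107]
ft_force: [-5.6, 1.0, 1.1]
opening: 0.007
```

Request:
apply_moves(
  increments=[
    [1,0.325,-0.95,0,0],
    [1,0,0,0,0],
  ],
)

```text
t: 26.05
eef_pos: [524.6, 182.4, 103.1]
tcp_rot: [1.659, 1.569, -3.054]
ft_force: [-9.4, 0.1, 4.3]
opening: 0.005
```

Request:
apply_moves(
  increments=[
    [1,0.16,-0.48,0,0],
    [1,0,0,0,0],
  ],
)

```text
t: 26.25
eef_pos: [524.7, 182.4, 103.0]
tcp_rot: [1.663, 1.568, -3.05]
ft_force: [-10.4, -0.2, 6.6]
opening: 0.006
```

Request:
apply_moves(
  increments=[
    [1,0.2,-0.9,0,0],
    [1,0,0,0,0],
  ],
)

```text
t: 26.45
eef_pos: [524.9, 182.4, 102.9]
tcp_rot: [1.675, 1.566, -3.037]
ft_force: [-14.6, 0.2, 10.4]
opening: 0.004
```

Request:
apply_moves(
  increments=[
    [1,0.15,-0.7,0,0],
    [1,0,0,0,0],
  ],
)

```text
t: 26.65
eef_pos: [525.0, 182.4, 102.8]
tcp_rot: [1.68, 1.565, -3.032]
ft_force: [-18.7, -0.0, 13.2]
opening: 0.004
```

Push along the slope is about 22 N, less about 3.5 N ball drag, so about 19 N at the stop. Holding, then backing off uphill.

Request:
apply_moves(
  increments=[
    [1,0,0,0,0],
    [1,0,0,0,0],
    [1,0,0,0,0],
    [1,0,0,0,0],
    [1,0,0,0,0],
  ],
)

```text
t: 27.15
eef_pos: [525.0, 182.4, 102.8]
tcp_rot: [1.676, 1.565, -3.036]
ft_force: [-18.1, 0.1, 13.4]
opening: 0.003
```

Request:
apply_moves(
  increments=[
    [1,-0.4,1,0,0],
    [1,-0.4,1,0,0],
    [1,-0.4,1,0,0],
    [1,-0.5,1,0,0],
    [1,-1,2,0,0],
    [1,-2.5,5,0,0],
    [1,-5,10,0,0],
    [1,-20,10,0,0],
    [1,-30,0,0,0],
    [1,-30,0,0,0],
  ],
)

```text
t: 28.15
eef_pos: [495.6, 182.4, 194.1]
tcp_rot: [1.568, 1.571, 3.139]
ft_force: [0.9, 0.3, 0.0]
opening: 0.003
```

Request:
apply_moves(
  increments=[
    [1,-30,0,0,0],
    [1,-10,-30,0,0],
    [1,0,-30,0,0],
    [1,0,-30,0,0],
    [1,0,-15,0,0],
    [1,0,0,0,0],
  ],
)

```text
t: 28.75
eef_pos: [602.4, 182.3, 232.6]
tcp_rot: [-1.343, 1.57, 0.227]
ft_force: [-1.4, -0.5, 1.0]
opening: 0.004
```

```bash
python3 - <<'E'
from h import *
import pickle
c=shot('scene');w=shot('wrist'); pickle.dump((c,w),open('c8.pkl','wb')); p,R,s=tool(); print(p,s['t'],s['ft_force'],s['opening'])
for n,x in (('s',c),('w',w)):
    h=cv2.cvtColor(x['pixels'],cv2.COLOR_RGB2HSV)
    m=(((h[...,0]<8)|(h[...,0]>172))&(h[...,1]>150)&(h[...,2]>80)).astype(np.uint8)
    k,l,st,ce=cv2.connectedComponentsWithStats(m)
    for i in range(1,k):
        P=onplate(x,[ce[i]],14)[0]
        if st[i,4]>5 and -30<P[0]<150 and -20<P[1]<100: print(n,ce[i].round(1),st[i,4],P.round(1))
i=cv2.cvtColor(c['pixels'],cv2.COLOR_RGB2BGR)[175:265,295:385]
j=cv2.cvtColor(w['pixels'],cv2.COLOR_RGB2BGR)[60:300,160:400]
cv2.imwrite('pics/s8.png',np.hstack([cv2.resize(i,(400,400),interpolation=2),cv2.resize(j,(400,400),interpolation=2)]))
E
```

```text
[600.68407557 182.41497666 232.70359356] 28.85 [ 0.12065695 -0.54164528  0.51521772] 0.005312905417187796
s [352.9 235.9] 18 [12.3  9.5 14. ]
s [341.7 243.4] 26 [-8.6 48.1 14. ]
s [354.2 243.1] 21 [-8.2 11.9 14. ]
w [276.3 216.8] 338 [-7.4 30.2 14. ]
```

View pics/s8.png

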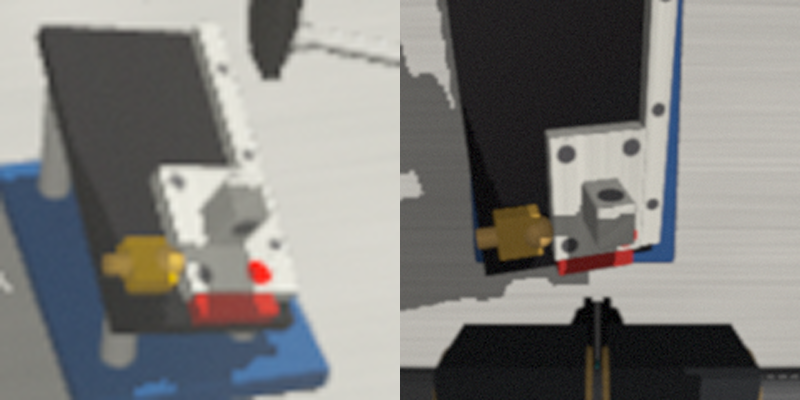

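The crops show the base flush along the fence and against the red stop, with the ball riding on its side. The dot is at plate (12.3, 9.5) against (11, 11) expected, having moved 26 mm, in line with the tool's travel. Handing in.

```bash
python3 -c "
from cell import env,status
print(env.job_done()); print(status.state()['t'])"
```

```text
the job is handed in; nothing more can be done
None
the job is handed in; nothing more can be done
```

The pedestal is home in the locating corner and the job is handed in, at about 29 s on the robot's clock; no verdict was reported.

**What I did:**
- Gripped the pedestal high on its block and turned it square to the fence.
- Lowered it onto the plate so that it pivoted in the jaws to the 19° slope, with at most about 27 N of contact.
- Opened the jaws by tenths of a millimetre while following it down, so it rolled flat without dropping. It then slid to the fence and the ball.
- Pushed low on the base with closed fingers. The ball gave way at about 11.5 N, and the drag afterwards was about 4 N.
- Pressed it against the stop for about 0.5 s with about 22 N along the slope, which I estimate as 19 N at the stop. Then backed off uphill.

**Last checks:**
- **Before the push:** the red dot was at (38.4, 9.3) mm on the plate, where about (38, 11) was expected.
- **At the end:** the red dot was at (12.3, 9.5) mm, where (11, 11) was expected. The 1–2 mm offset appears in both readings, so it is probably camera calibration. The 26 mm shift agrees with the tool's travel after contact.
- **Picture:** the base is flush with the stop and the fence, flat on the plate and untouched.

**Disagreements:** first contact with the plate came about 3 mm higher than my fit predicted. I also measured the plate's high corner at about 133 mm against the stated 140 mm. I did not re-measure the other objects on the bench, but no unexpected contact forces showed.

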